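# Push the paper tray home and press the printer's start key

### The job

The printer on the study desk is waiting because its paper tray is part-way out. With the fingertips, push the tray fully home, then lightly press the large round start key on its top panel all the way down, let it spring back up and draw the hand away. Leave the other three keys and everything else on the desk and the printer where it is; pick nothing up.

Things in the scene. Friction and masses are not known exactly. Their poses are not given: they have to be found in the camera images.
- printer: the grey desktop printer, fixed, 320 mm deep (x) x 420 mm wide (y). Origin: centre of its underside on the desk; its x axis points from its front (which faces the robot) to its back, z up. Front face at x = -160 mm. The control panel is the front strip of its top, 125 mm above the desk, between x = -151 and -73 mm; a white lid 137 mm high lies behind it
- tray (a joint): how far the paper tray is pulled out, m: 0 = fully home against its stop, at most 0.11. It slides along the printer x axis with about 3 N of friction and stays where it is left
- tray_lip (a point): middle of the front (robot-side) face of the paper tray lip, 50 mm above the desk. The lip is an upright grey wall 226 mm wide, 14 mm thick, from 15 to 71 mm above the desk; the tray behind it holds a flat stack of paper. This point moves with the tray; fully home it lies at x = -220 mm, y = 0 in the printer frame (so the lip always juts out 60 mm in front of the printer front face)
- start_top (a point): centre of the top face of the start key: the large round cap, 32 mm across; grey, 142 mm above the desk when up (10 mm proud of its black 46 mm square mount). The four keys stand in a row across the panel, about 54 mm apart, in any order
- start_key (a joint): its travel, m: 0 = up, 0.006 = fully down; it springs back by itself, and fully down takes about 4.5 N
- dot_top (a point): centre of the top face of another key, which must be left alone: small round cap, 16 mm across; grey, 142 mm above the desk when up (10 mm proud of its black 46 mm square mount). The four keys stand in a row across the panel, about 54 mm apart, in any order
- dot_key (a joint): its travel, m: 0 = up, 0.006 = fully down; it springs back by itself, and fully down takes about 4.5 N
- square_top (a point): centre of the top face of another key, which must be left alone: square cap, 19 x 19 mm; grey, 142 mm above the desk when up (10 mm proud of its black 46 mm square mount). The four keys stand in a row across the panel, about 54 mm apart, in any order
- square_key (a joint): its travel, m: 0 = up, 0.006 = fully down; it springs back by itself, and fully down takes about 4.5 N
- bar_top (a point): centre of the top face of another key, which must be left alone: oblong bar cap, 11 x 34 mm; grey, 142 mm above the desk when up (10 mm proud of its black 46 mm square mount). The four keys stand in a row across the panel, about 54 mm apart, in any order
- bar_key (a joint): its travel, m: 0 = up, 0.006 = fully down; it springs back by itself, and fully down takes about 4.5 N
- start_mount: the black square mount of the start key, 46 x 46 x 7 mm, fixed on the panel, origin at the centre of its underside 125 mm above the desk; it carries the start key
- mug: bystander, loose: white mug, 80 mm across, 95 mm high. Origin: centre of its underside
- stapler: bystander, loose: black stapler 140 x 36 x 56 mm. Origin: centre of its underside
- glue: bystander, loose: white glue stick standing up, 26 mm across, 95 mm high. Origin: centre of its underside
- punch: bystander, loose: hole punch 85 x 110 x 54 mm. Origin: centre of its underside
- notebook: bystander, loose: blue notebook 105 x 148 x 16 mm lying on the printer lid. Origin: centre of its underside
- tape: bystander, loose: roll of clear tape, 60 mm across, 20 mm high, lying on the printer lid. Origin: centre of its underside
- paperweight: bystander, loose: round brass paperweight, 72 mm across, 36 mm high. Origin: centre of its underside

How it is judged (in metres and radians):
On the way, in this order (a step that is already met when the one before it is completed fails the run):
1. the paper tray has been pushed fully home (value of joint tray below 0.005 m), for 0.2 s.
2. the large round start key is pressed down (value of joint start_key above 0.004 m), for 0.05 s.
3. the start key has been let up again (value of joint start_key below 0.0015 m), for 0.1 s.
At the end, for the whole second after the job is handed in: The tray is within 6 mm of fully home, all four keys are up (within 1.5 mm), and every loose thing is at rest within 25 mm of where it started (value of joint tray below 0.006 m and value of joint each of start_key, dot_key, square_key, bar_key below 0.0015 m and distance of each of mug, stapler, glue, punch, notebook, tape, paperweight from where it was at the start of the episode below 0.025 m and linear speed of each of mug, stapler, glue, punch, notebook, tape, paperweight below 0.02 m/s); the robot touches nothing.
It fails at once if another key is pressed (more than 2.5 mm) (value of joint any of dot_key, square_key, bar_key above 0.0025 m).
It fails at once if the start key is pressed while the tray is still out (more than 10 mm) (value of joint start_key above 0.003 m and value of joint tray above 0.01 m).
It fails at once if the start key is pressed hard: more than 25 N (contact force between any of the fingers, the arm and start_mount above 25 N).
It fails at once if the tray is pulled farther out (beyond 95 mm) (value of joint tray above 0.095 m).
It fails at once if a loose thing on the desk or the printer is lifted, carried or shoved more than 25 mm (distance of any of mug, stapler, glue, punch, notebook, tape, paperweight from where it was at the start of the episode above 0.025 m).
It also fails if it takes over 40 s, if anything falls off the work surface, if the arm or the gripper's body presses on something with over 40 N, if the wrist force passes 120 N, or if a joint passes its speed limit or range.

### The arm

A 7-joint arm with a two-finger parallel gripper is mounted at the origin on the work surface. World frame = base frame: x ahead of the robot, y to its left, z up, the work surface at z = 0. Lengths are in m, angles in degrees, forces in N, time in s.
With the tool pointing down it reaches from about 0.35 to 0.9 m from the base axis. Payload 19.9 kg.
Tool frame: the origin (TCP) lies at the very end of the fingers, on their centre line; the grasp point (between the pads) lies 19 mm behind it; z points along the fingers, y is the line along which they close (so a half turn about z gives the same grasp; the last joint's range is limited). The gripper opens to 94 mm and grips with 3 to 60 N. Pads are 16 mm wide; open, the fingers measure 119 mm over their backs; the gripper's body (75 mm by 177 mm) begins 78 mm behind the grasp point.
Start: joints at [-67.294, 23.915, -0.59, 92.452, 0.269, 63.638, -3.037], TCP at [0.265, 0.566, 0.205] pointing down, gripper open.
Joint ranges: [-161.28, 161.28], [-22.2, 115.67], [-73.04, 71.86], [3.21, 147.25], [-68.34, 248.33], [10.77, 114.83], [-161.83, 161.83]. Speed limits (degrees/s): [108.29, 108.29, 136.94, 136.94, 172.46, 172.46, 172.46].

### API

Orientations are given as [roll, pitch, yaw] about the fixed x, y, z axes, in that order (R = Rz(yaw) Ry(pitch) Rx(roll)).
In Python, from bench import arm gives the robot as it stands.
- The arm moves only by the tool play_rows, never from a script. Its argument "series" is a list that holds one entry, the list of rows, each a list of 7 numbers: the finger opening in mm, from 0 to 94, then the shift along the tool's x, y, z in mm, then the turn, a rotation vector about the tool's x, y, z in degrees. In form: [[[jaw, x, y, z, wx, wy, wz], ...]]. A call has 1 to 20 rows; each row shifts and turns the commanded pose from where the row before left it, along the tool's axes as they then stand; what a row does not reach is not made up. A row lasts 1/8 s, in which the tool goes at most 62.5 mm and 10.7 degrees, less where a joint would pass 70% of its speed; a pose out of reach is approached as far as the arm can. A call with a gripper value outside its range is refused whole. The fingers move at their own pace and stop on an object; "force" is the grip in N (left out, the last holds). Time passes only in rows, so rows that do not move let the fingers close. It gives the time, the measured TCP pose, the force, the opening and the grip force at its end, in the units of the state.
- arm.get_obs(): the state, without advancing time (a new reading comes with each control period).
- arm.capture(name): name is "scene" or "top" or "wrist"; returns a dict with "img" (480x640x3 uint8, red, green, blue), "depth" (480x640 float32, m along the optical axis (not along the pixel's ray), 0 where there is no reading), "fx", "fy", "cx", "cy" (pixels), "rvec" (rotation vector, rad) and "tvec" (3), from world to camera coordinates, as OpenCV has them; the wrist camera has in their place "tool_from_camera" (4x4, takes a point from camera to tool coordinates, whose origin is the TCP and whose axes are the flange's). Camera axes: x right, y down, z forward; pixel columns grow to the right and rows downward; lengths in m; the calibration is good to about 2 mm. A picture is of the moment at which its call begins: read the wrist's pose just before it.
- arm.hand_in(): hands the job in; it is judged then, once.
The state is a dict: "time": time; "joint_pos": joint angles; "qvel": joint speeds; "joint_efforts": joint torques, N m; "tool_pos": TCP position; "tcp_rot": TCP orientation; "force": force on the tool from outside, world axes, zero at the start; "moment": the same for the moment, N m; "finger_gap": finger opening in m; "grip_force": force on a finger pad.
Only numpy, scipy, OpenCV 4.12 (cv2) and the standard library are available. Lean on these libraries where they do the work, as an engineer would, in place of code of your own. Each camera call takes 0.05 s, during which the arm holds its last target. There are 200 camera calls.

## Working session

There is one attempt and no reset: what is moved stays moved. The work goes in short steps, Python scripts to look and compute and a tool call to move; the robot and the scene stay as the last step left them, time stands still between calls to the robot, and variables do not carry over. Pictures are saved under pics/ and viewed, at most 10 in all, crops included, and the job is handed in when it is done.

Besides the shell and the picture viewer there is one more tool, called as a command line: name --argument value ..., lists and objects as JSON in quotes. play_rows: Moves the arm, as the interface text tells. Its arguments: {"type":"object","properties":{"series":{"type":"array"},"force":{"type":"number"}},"required":["series"]}

```bash
mkdir -p pics; cat > h.py <<'E'
import numpy as np,cv2
from bench import arm
def cap(n,f=None):
    c=arm.capture(n)
    if f: cv2.imwrite(f,c["img"][:,:,::-1])
    return c
def world(c):
    d=c["depth"];v,u=np.mgrid[:480,:640]
    P=np.stack([(u-c["cx"])/c["fx"]*d,(v-c["cy"])/c["fy"]*d,d],-1)
    R=cv2.Rodrigues(np.array(c["rvec"],float))[0]
    return (P-np.array(c["tvec"]).ravel())@R
E
python3 - <<'E'
from h import *
o=arm.get_obs();print(o["time"],o["tool_pos"],o["tcp_rot"],o["finger_gap"])
for n in("top","scene"):
    c=cap(n,f"pics/{n}0.png");np.save(f"{n}.npy",np.concatenate([world(c),c["img"],c["depth"][...,None]],-1))
E
```

```text
0.0 [0.26481752 0.5657208  0.20484158] [-1.79931203e+02  5.05932653e-03  1.54917056e+02] 0.09350690950069035
```

View pics/top0.png

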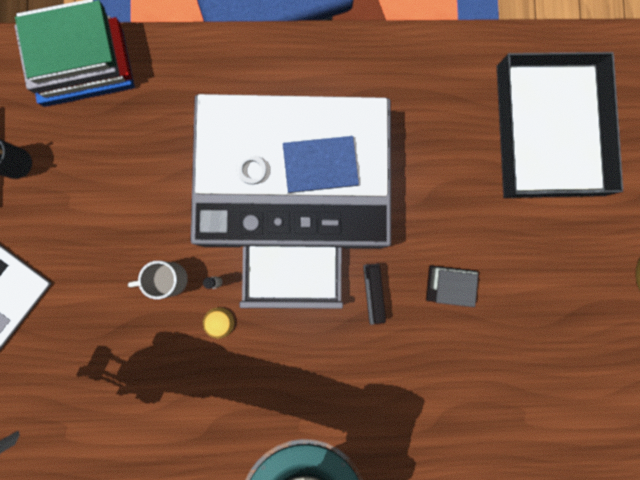

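View pics/scene0.png

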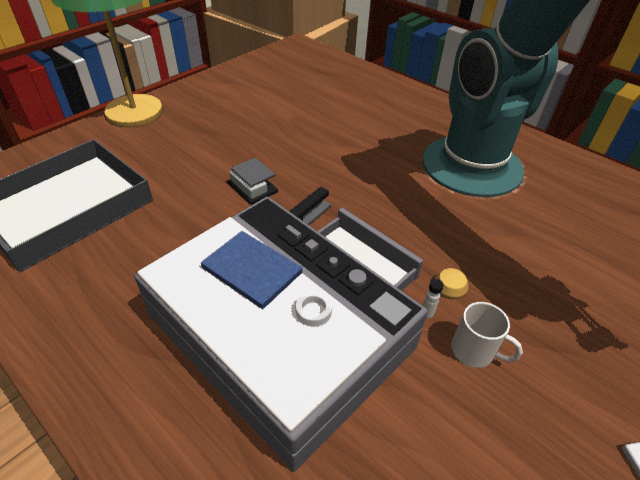

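The top view shows the start key at about (251,223), the dot key at (278,222), the square key at (305,222) and the bar key at (330,222). The tray lip is on row ~304, columns 241–342. The glue stick (213,283), paperweight (218,323) and stapler (375,293) stand near the lip.

```bash
python3 - <<'E'
from h import *
A=np.load("top.npy");W=A[...,:3]
for n,(u,v) in dict(start=(251,223),dot=(278,222),sq=(305,222),bar=(330,222),lid_l=(200,190),lid_r=(385,190),lidback_l=(200,100),glue=(213,283),pw=(218,323),stap=(375,293),mugrim=(145,270)).items():
    print(n,np.median(W[v-1:v+2,u-1:u+2].reshape(-1,3),0).round(4))
z=W[...,2]
v,u=np.mgrid[:480,:640]
lip=(z>.062)&(z<.08)&(v>296)&(v<312)&(u>235)&(u<350)
P=W[lip];print("lip",len(P),P.min(0),P.max(0),np.polyfit(P[:,1],P[:,0],1))
top=(z>.128)&(z<.145)&(v>85)&(v<250)&(u>180)&(u<400)
P=W[top][:,:2].astype(np.float32);print(cv2.minAreaRect(P))
k=(z>.1385)&(z<.146)&(v>208)&(v<238)&(u>232)&(u<350)
n,l,s,c=cv2.connectedComponentsWithStats(k.astype(np.uint8))
for i in range(1,n):
  if s[i,4]>8: print(s[i],c[i],W[l==i].mean(0).round(4))
E
```

```text
start [0.6313 0.0942 0.1434]
dot [0.6326 0.0392 0.1421]
sq [ 0.6316 -0.0163  0.1412]
bar [ 0.6304 -0.0678  0.1416]
lid_l [0.7031 0.1992 0.1368]
lid_r [ 0.6959 -0.1846  0.1377]
lidback_l [0.8928 0.1978 0.138 ]
glue [0.51   0.1823 0.0939]
pw [0.4188 0.1836 0.034 ]
stap [ 0.4784 -0.1697  0.0564]
mugrim [0.541  0.3296 0.0808]
lip 664 [ 0.44832077 -0.09440524  0.0633725 ] [0.46836621 0.1312607  0.07657193] [0.03275812 0.45758487]
((0.7452003359794617, 0.009574055671691895), (0.40769144892692566, 0.31145423650741577), 88.2454605102539)
[243 215  16  16 177] [250.37288136 222.67231638] [0.6324 0.0957 0.1419]
[274 218   8   8  46] [277.36956522 221.7826087 ] [0.6332 0.0405 0.1418]
[301 218   9   9  79] [305.03797468 221.98734177] [ 0.6316 -0.0164  0.1417]
[322 220  16   6  91] [329.27472527 222.54945055] [ 0.6294 -0.0663  0.1422]
```

play_rows --series '[[[0,0,0,0,0,0,-7.8],[0,0,0,0,0,0,-7.8],[0,0,0,0,0,0,-7.8],[0,-13,-45,0,0,0,0],[0,-13,-45,0,0,0,0],[0,-13,-45,0,0,0,0],[0,-13,-45,0,0,0,0],[0,-13,-45,0,0,0,0],[0,-13,-45,0,0,0,0],[0,-13,-45,0,0,0,0],[0,-13,-45,0,0,0,0],[0,-13,-45,0,0,0,0],[0,-13,-45,0,0,0,0],[0,-13,-45,0,0,0,0],[0,-13,-45,0,0,0,0],[0,0,0,0,0,0,0],[0,0,0,0,0,0,0]]]'

```text
time: 2.22
tool_pos: [0.4048, 0.022, 0.2053]
tcp_rot: [-180.0, -0.0, 178.3]
force: [-0.2, 0.2, 1.0]
finger_gap: 0.0004
grip_force: 0.0
```

play_rows --series '[[[0,0,0,40,0,0,0],[0,0,0,40,0,0,0],[0,0,0,40,0,0,0],[0,0,0,38,0,0,0],[0,0,0,0,0,0,0],[0,-12,0,0,0,0,0],[0,-12,0,0,0,0,0],[0,-8,0,0,0,0,0],[0,-8,0,0,0,0,0],[0,-8,0,0,0,0,0],[0,-8,0,0,0,0,0],[0,-8,0,0,0,0,0],[0,-8,0,0,0,0,0],[0,-8,0,0,0,0,0],[0,-8,0,0,0,0,0],[0,-5,0,0,0,0,0],[0,0,0,0,0,0,0]]]'

```text
time: 4.35
tool_pos: [0.4985, 0.0189, 0.0474]
tcp_rot: [-180.0, 0.0, 178.3]
force: [-0.4, 1.0, -0.9]
finger_gap: 0.0003
grip_force: 0.0
```

play_rows --series '[[[0,-4,0,0,0,0,0],[0,-4,0,0,0,0,0],[0,-4,0,0,0,0,0],[0,-2,0,0,0,0,0]]]'

```text
time: 4.85
tool_pos: [0.5122, 0.0185, 0.0474]
tcp_rot: [-180.0, -0.0, 178.3]
force: [-2.9, -1.1, 1.0]
finger_gap: 0.0005
grip_force: 1.6
```

```bash
python3 - <<'E'
from h import *
c=cap("top","pics/top1.png");cv2.imwrite("pics/top1c.png",cv2.resize(c["img"][180:330,180:400,::-1],None,fx=3,fy=3))
print(arm.get_obs()["force"])
E
```

```text
[-0.8893327  -1.03285365 -1.0253135 ]
```

View pics/top1c.png

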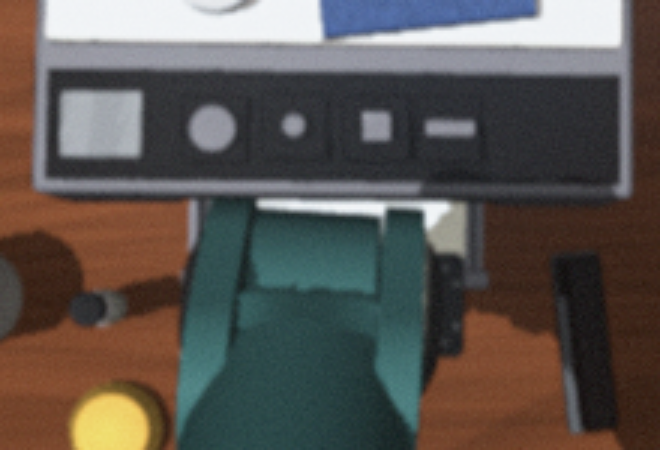

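The tray is moving with the hand: the lip's right end is now at about crop (480,280). It pushes with about 3 N, so I'll go on to the stop in small steps.

play_rows --series '[[[0,-2,0,0,0,0,0],[0,-2,0,0,0,0,0],[0,-2,0,0,0,0,0],[0,0,0,0,0,0,0]]]'

```text
time: 5.4
tool_pos: [0.5167, 0.0184, 0.0473]
tcp_rot: [180.0, -0.2, 178.3]
force: [-12.1, -0.0, 8.8]
finger_gap: 0.0006
grip_force: 6.3
```

play_rows --series '[[[0,-1,0,0,0,0,0],[0,0,0,0,0,0,0],[0,0,0,0,0,0,0]]]'

```text
time: 5.78
tool_pos: [0.5167, 0.0184, 0.0472]
tcp_rot: [180.0, -0.3, 178.3]
force: [-19.9, -0.1, 16.3]
finger_gap: 0.001
grip_force: 9.8
```

play_rows --series '[[[0,20,0,0,0,0,0],[0,20,0,0,0,0,0],[0,0,0,-40,0,0,0],[0,0,0,-45,0,0,0],[0,0,0,-40,0,0,0],[0,0,0,-40,0,0,0],[0,-38,20,0,0,0,0],[0,-38,20,0,0,0,0],[0,-38,20,0,0,0,0],[0,-37,22,0,0,0,0],[0,0,0,0,0,0,0],[0,0,0,0,0,0,0]]]'

```text
time: 7.28
tool_pos: [0.6322, 0.0966, 0.2124]
tcp_rot: [-180.0, 0.0, 178.3]
force: [-0.3, -0.0, 0.2]
finger_gap: 0.0003
grip_force: 0.0
```

```bash
python3 - <<'E'
from h import *
from scipy.spatial.transform import Rotation as Ro
o=arm.get_obs();print(o["tool_pos"],o["tcp_rot"],o["force"])
c=cap("wrist","pics/w0.png");T=np.array(c["tool_from_camera"])
d=c["depth"];v,u=np.mgrid[:480,:640]
P=np.stack([(u-c["cx"])/c["fx"]*d,(v-c["cy"])/c["fy"]*d,d],-1)@T[:3,:3].T+T[:3,3]
W=P@Ro.from_euler("xyz",o["tcp_rot"],degrees=True).as_matrix().T+np.array(o["tool_pos"])
k=(d>0)&(abs(W[...,2]-.142)<.003)&(W[...,0]<.655)
n,l,s,ce=cv2.connectedComponentsWithStats(k.astype(np.uint8))
for i in range(1,n):
  if s[i,4]>80: print(s[i],W[l==i].mean(0).round(4),np.ptp(W[l==i],0).round(3))
c=cap("top","pics/top2.png");W=world(c);z=W[...,2]
L=(z>.062)&(z<.08)&(v>250)&(v<312)&(u>235)&(u<350);p=W[L];print("lip",len(p),p.min(0) if len(p) else 0,p.max(0) if len(p) else 0)
E
```

```text
[0.63223703 0.09661977 0.21235867] [-1.79975979e+02  6.66176329e-03  1.78299150e+02] [-0.27590561 -0.01224939  0.16818474]
[ 298  226   50   51 1903] [0.6306 0.096  0.1418] [0.031 0.031 0.006]
[125 240  35  30 944] [ 0.6301 -0.0156  0.1417] [0.019 0.02  0.005]
[ 32 245  59  18 964] [ 0.6282 -0.0657  0.1417] [0.012 0.035 0.005]
[221 244  26  25 491] [0.6324 0.0408 0.1417] [0.015 0.016 0.004]
lip 529 [ 0.52268123 -0.09632012  0.06547732] [0.53996553 0.08880502 0.07592797]
```

View pics/w0.png

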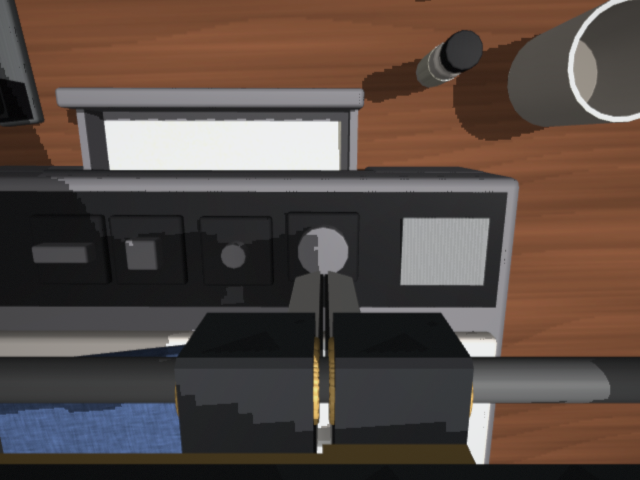

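View pics/top2.png

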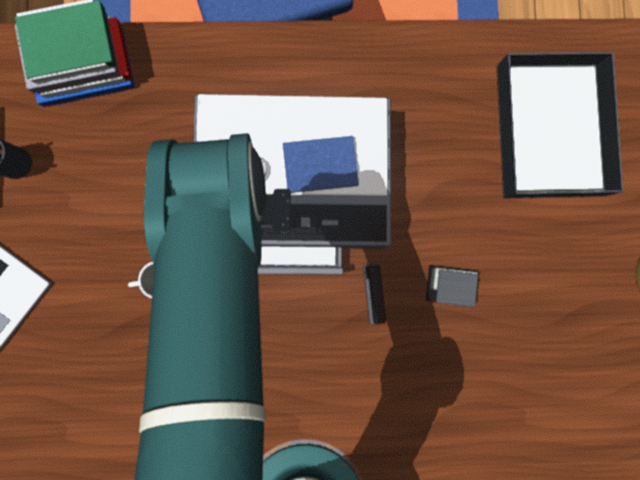

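The wrist view shows the tray lip (58–362, row 97) 60 mm in front of the printer. The fingers are over the large round key at (323,250).

play_rows --series '[[[0,0,0,30,0,0,0],[0,0,0,30,0,0,0],[0,0,0,6,0,0,0],[0,0,0,2,0,0,0],[0,0,0,2,0,0,0],[0,0,0,2,0,0,0],[0,0,0,1,0,0,0],[0,0,0,0,0,0,0]]]'

```text
time: 8.38
tool_pos: [0.6327, 0.0971, 0.1398]
tcp_rot: [180.0, 0.0, 178.3]
force: [1.7, -0.5, 1.4]
finger_gap: 0.0007
grip_force: 1.0
```

play_rows --series '[[[0,0,0,1,0,0,0],[0,0,0,1,0,0,0],[0,0,0,1,0,0,0],[0,0,0,0,0,0,0]]]'

```text
time: 8.88
tool_pos: [0.6325, 0.0971, 0.1365]
tcp_rot: [-180.0, 0.0, 178.3]
force: [3.7, 0.4, 4.7]
finger_gap: 0.0008
grip_force: 2.0
```

play_rows --series '[[[0,0,0,0.7,0,0,0],[0,0,0,0.3,0,0,0],[0,0,0,0,0,0,0]]]'

```text
time: 9.25
tool_pos: [0.6326, 0.097, 0.1361]
tcp_rot: [180.0, 0.0, 178.3]
force: [1.7, 0.3, 11.5]
finger_gap: 0.0006
grip_force: 5.5
```

The key is bottomed: force rose to 11.5 N, and TCP z is 0.136. I'll release it and draw away.

play_rows --series '[[[0,0,0,-4,0,0,0],[0,0,0,-10,0,0,0],[0,0,0,-30,0,0,0],[0,0,0,-40,0,0,0],[0,30,0,-20,0,0,0],[0,40,0,0,0,0,0],[0,40,0,0,0,0,0],[0,40,0,0,0,0,0],[0,0,0,0,0,0,0],[0,0,0,0,0,0,0],[0,0,0,0,0,0,0]]]'

```text
time: 10.62
tool_pos: [0.4829, 0.1013, 0.2394]
tcp_rot: [-180.0, -0.0, 178.3]
force: [0.1, -0.1, 0.2]
finger_gap: 0.0002
grip_force: 0.0
```

```bash
python3 - <<'E'
from h import *
print(arm.get_obs()["force"])
A=np.load("top.npy");c=cap("top","pics/top3.png");W=world(c);z=W[...,2];v,u=np.mgrid[:480,:640]
k=(z>.1385)&(z<.146)&(v>208)&(v<238)&(u>232)&(u<350)
n,l,s,ce=cv2.connectedComponentsWithStats(k.astype(np.uint8))
for i in range(1,n):
  if s[i,4]>8: print(s[i],W[l==i].mean(0).round(4))
L=(z>.062)&(z<.08)&(v>250)&(v<312)&(u>235)&(u<350);p=W[L];print("lip",p.min(0),p.max(0))
E
```

```text
[ 0.07132874 -0.09301791  0.17153858]
[243 215  16  16 181] [0.6325 0.0958 0.1419]
[274 218   8   8  48] [0.6335 0.0404 0.1416]
[301 218   9   9  77] [ 0.6317 -0.0162  0.142 ]
[322 220  16   6  92] [ 0.6295 -0.0668  0.1421]
lip [ 0.52266782 -0.09614463  0.06388944] [0.54290681 0.12169831 0.07541372]
```

View pics/top3.png

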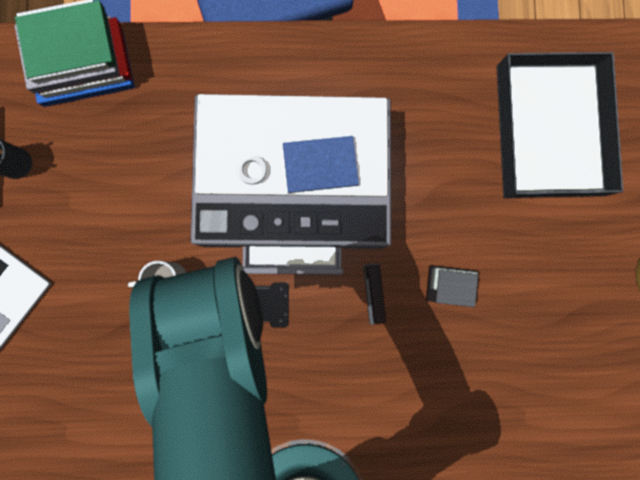

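All four keys are up at 142 mm, the lip is home at row 268, the visible loose things haven't moved, and the hand is clear.

```bash
python3 -c "
from bench import arm
print(arm.hand_in())"
```

```text
the job is handed in; nothing more can be done
None
```

I pushed the tray home against its stop, pressed the start key fully down at about 11.5 N and let it spring back, drew the hand clear and handed the job in; no verdict came back.

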